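Take the steel lunch carrier apart for washing

ROBOT

A 6-joint arm with a two-finger parallel gripper is mounted at the origin on a cart in front of the work surface, level with it; the furniture and walls round the work are solid. World frame = base frame: x ahead of the robot, y to its left, z up, the work surface at z = 0. Lengths are in m, angles in rad, forces in N, time in s.
With the tool pointing down it reaches from about 0.275 to 1 m from the base axis. Payload 8.4 kg.
Tool frame: the origin (TCP) lies on the centre line of the jaws, within the pads' length; the fingertips stand tips_ahead ahead of it and the grasp point (between the pads) lies 2 mm behind it (tips_ahead is the distance from the TCP to the fingertips, in m); z points along the fingers, y is the line along which they close (so a half turn about z gives the same grasp; the last joint's range is limited). The gripper opens to 85 mm and grips with 20 to 120 N. Pads are 22 mm wide; open, the fingers measure 114 mm over their backs; the gripper's body (76 mm by 85 mm) begins 54 mm behind the grasp point. The pads swing forward as they close: fully open they stand 13 mm farther back than shut.
Start: joints at [1.262, 0.353, 1.633, -0, 1.155, -0.002], TCP at [0.189, 0.596, 0.248] pointing down, gripper open.
Joint ranges: [-2.63, 2.63], [-0.92, 2.1], [0.06, 2.66], [-1.3, 4.44], [0, 2.69], [-3.02, 3.02]. Speed limits (rad/s): [2.22, 2.22, 2.79, 3.14, 3.14, 3.14].

INTERFACE

Orientations are given as [roll, pitch, yaw] about the fixed x, y, z axes, in that order (R = Rz(yaw) Ry(pitch) Rx(roll)).
In Python, from rig import * gives the robot as it stands.
- The arm moves only by the shell command python3 -m inch 'ROWS' [FORCE]. ROWS is JSON, a list of rows, each an object of numbers: "x", "y", "z": the shift along the world's x, y, z in mm; "wx", "wy", "wz": the turn, a rotation vector about the world's x, y, z in units of 6 degrees (1.0 is 6 degrees); "grip": the opening, from -1 (shut) to 1 (fully open). A call has 1 to 8 rows; each row shifts and turns the commanded pose from where the row before left it; what a row does not reach is not made up. A row lasts 1/12 s, in which the tool goes at most 41.7 mm and 7.16 degrees, less where a joint would pass 70% of its speed; a pose out of reach is approached as far as the arm can. A call is refused whole if a number of a shift passes 41.7 or a number of a turn 1, either way. A call with a gripper value outside its range is refused whole. The fingers move at their own pace and stop on an object; FORCE is the grip in N (left out, the last holds). Time passes only in rows, so rows that do not move let the fingers close. It gives the time, the measured TCP pose, the force, the opening and the grip force at its end, in the units of the state.
- read_state(): the state, without advancing time (a new reading comes with each control period).
- snapshot(name): name is "side" or "top"; returns a dict with "pixels" (400x640x3 uint8, red, green, blue), "intrinsics" (3x3 intrinsics, pixels), "view" (4x4, takes a point from world to camera coordinates). Camera axes: x right, y down, z forward; pixel columns grow to the right and rows downward; lengths in m; the calibration is good to about 2 mm. A picture is of the moment at which its call begins. There is no depth.
- sign_off(): hands the job in; it is judged then, once.
The state is a dict: "time_s": time; "qpos": joint angles; "dq": joint speeds; "joint_efforts": joint torques, N m; "tcp_pos": TCP position; "orientation": TCP orientation; "contact_force": force on the tool from outside, world axes, zero at the start; "wrist_torque": the same for the moment, N m; "opening": opening from 0.0 (shut) to 1.0 (fully open); "grasp_force": force on a finger pad.
Only numpy, scipy, OpenCV 4.12 (cv2) and the standard library are available. Lean on these libraries where they do the work, as an engineer would, in place of code of your own. Each camera call takes 0.05 s, during which the arm holds its last target. There are 200 camera calls.

TASK

Take the lunch carrier apart, in this order: swing the keeper arm fully back off the lid by its peg; slide the lid sideways, without lifting it, straight across onto the middle of the wire stand beside it; lift the inner tin out by its bar and stand it upright on the free worktop, touching nothing else; then draw the empty outer tin along the worktop, without lifting it, out through the carrier's open front until it is completely clear of the carrier's cheeks. Leave the jar, the glass and the lemon where they are.

Things in the scene. Friction and masses are not known exactly. Their poses are not given: they have to be found in the camera images.
- carrier: Fixed dark steel holder of the tins, no floor. Origin on the worktop at its centre; x to its back wall (away from the robot), y to its left (to the stand). Side cheeks x -25 to +59 mm, inner faces at y +-57 mm, back wall inner face x +57 mm, all 40 mm high, 4 mm thick; the front (-x) is open. A post 14 mm thick, 70 mm high at x +45, y -74 mm carries the keeper arm.
- keeper (a joint): Angle of the keeper arm about its post (rad). 0: closed, along the carrier's +y, 4 mm above the lid, its turned-down end 5 mm beyond the lid's left edge, so that the lid cannot slide. Grows clockwise from above, away from the robot, to a stop at 1.3 (about carrier +x); the tins are free from 0.9. Needs 1 N at the peg, stays where left. Steel bar 12 mm wide, 140 mm long, 71 to 77 mm up.
- keeper_peg (a point): Top centre of the upright black peg on the keeper arm, for pushing it: 12 mm thick, top 113 mm above the worktop, 36 mm above the bar, 90 mm from the axis of the post.
- lid: Loose steel lid, 122 (x) by 110 mm (y), 4 mm thick, 160 g, lying on the inner tin, axes as the carrier's. Origin: centre of the plate's underside, 63 mm above the worktop. Lips 8 mm deep hang from its front and back edges (x +-58 to 61 mm) and guide it, so that it slides only along y; left and right edges are open.
- lid_knob (a point): Top centre of the black bar knob on the lid, 10 mm in front (-x) of the lid's centre: 40 mm long (x), 12 mm thick (y), standing 22 mm above the plate, its top 26 mm above the plate's underside.
- stand: Fixed wire drying stand left of the carrier, aligned with it, axes the same. Origin on the worktop under its centre. Deck 86 (x) by 130 mm (y), top 61 mm above the worktop, 2 mm lower than the lid's underside; the lid bridges the gap of 28 to 44 mm from tins to deck. The lid must end with its centre within 30 mm of the deck's centre.
- inner_tin: Loose open square steel tin, 200 g, nested in the outer tin: body 100 x 100 mm, wall 2.5 mm, with a 110 x 110 mm flange at the top that rests on the outer tin's rim; overall height 48 mm; 2.5 mm play all round. Origin at the centre of its underside (z = 15 mm when nested). Free flat worktop for it: x over 0.37, y -0.42 to 0.08 m, 5 mm rim in front; axes at the start as the carrier's.
- inner_bar (a point): Top centre of the inner tin's lifting bar, which crosses the tin's middle along its x axis: 12 mm wide (y), 12 mm deep, 95 mm long, top 45 mm above the tin's underside. Pinch it across its width from above; tin floor 30 mm below the bar, tin walls 41 mm to either side.
- outer_tin: Loose open square steel tin, 250 g, 110 by 110 mm, 60 mm high, wall and floor 2.5 mm, standing on the worktop in the carrier, 2 mm play to the cheeks. Origin at the centre of its underside; axes as the carrier's at the start. Fully out when its origin is at least 90 mm in front (-x) of the carrier's origin.
- spice_jar: Bystander: spice jar with a red cap, 45 mm thick, 108 mm high, left of the lemon. Origin at the centre of its underside.
- painted_glass: Bystander: tall painted drinking glass, 61 mm thick, 124 mm high, right of the carrier. Origin at the centre of its underside.
- lemon: Bystander: yellow lemon, 78 by 55 by 56 mm, on the strip in front of the sink (5 mm lower than the worktop). Origin at its underside.

How it is judged:
On the way, in this order (a step that is already met when the one before it is completed fails the run):
1. keeper arm swung back (over 0.9 rad), lid still in place on the tins (value of joint keeper above 0.9 rad and y of lid in the frame of carrier between -0.02 and 0.02 m), for 0.2 s.
2. lid lies on the stand, the inner tin still nested in the outer one (value of joint keeper above 0.9 rad and x of lid in the frame of stand between -0.035 and 0.035 m and y of lid in the frame of stand between -0.03 and 0.03 m and height (world z) of lid between 0.055 and 0.068 m and angle between lid's own z axis and vertical below 0.1 rad and z of inner_tin in the frame of outer_tin between 0.008 and 0.022 m), for 0.2 s.
3. inner tin stands upright on the worktop, touching neither outer tin, carrier nor stand, the outer tin still in the carrier (value of joint keeper above 0.9 rad and x of lid in the frame of stand between -0.035 and 0.035 m and y of lid in the frame of stand between -0.03 and 0.03 m and height (world z) of lid between 0.055 and 0.068 m and angle between each of lid, inner_tin's own z axis and vertical below 0.1 rad and height (world z) of inner_tin below 0.01 m and horizontal distance between inner_tin and outer_tin above 0.115 m and contact force between inner_tin and outer_tin below 0.05 N and contact force between inner_tin and carrier below 0.05 N and contact force between inner_tin and stand below 0.05 N and x of outer_tin in the frame of carrier above -0.025 m), for 0.2 s.
4. outer tin drawn clear of the carrier's open front (value of joint keeper above 0.9 rad and x of lid in the frame of stand between -0.035 and 0.035 m and y of lid in the frame of stand between -0.03 and 0.03 m and height (world z) of lid between 0.055 and 0.068 m and angle between each of lid, inner_tin, outer_tin's own z axis and vertical below 0.1 rad and height (world z) of each of inner_tin, outer_tin below 0.01 m and horizontal distance between inner_tin and outer_tin above 0.115 m and contact force between inner_tin and outer_tin below 0.05 N and contact force between inner_tin and carrier below 0.05 N and contact force between inner_tin and stand below 0.05 N and x of outer_tin in the frame of carrier between -0.25 and -0.09 m), for 0.2 s.
At the end, for the whole second after the job is handed in: At rest: keeper over 0.9 rad; lid level on the stand, within 35 mm (x), 30 mm (y) of its centre; inner tin upright on the worktop, over 115 mm from the outer tin (centres), touching neither it, carrier nor stand; outer tin upright on the worktop, 90 to 250 mm in front of the carrier's origin (all of step 4 and linear speed of each of lid, inner_tin, outer_tin below 0.02 m/s).
It fails at once if the lid falls off or is lifted (its underside below 45 or above 85 mm) or tips over 0.5 rad (height (world z) of lid below 0.045 m or height (world z) of lid above 0.085 m or angle between lid's own z axis and vertical above 0.5 rad).
It fails at once if the outer tin is lifted by more than 20 mm or tips over 0.3 rad (height (world z) of outer_tin above 0.02 m or angle between outer_tin's own z axis and vertical above 0.3 rad).
It fails at once if the inner tin is tipped by more than 0.8 rad (angle between inner_tin's own z axis and vertical above 0.8 rad).
It fails at once if the jar, the glass or the lemon is moved by more than 30 mm (distance of any of spice_jar, painted_glass, lemon from where it was at the start of the episode above 0.03 m).
It also fails if it takes over 64 s, if anything falls off the work surface, if the arm or the gripper's body presses on something with over 40 N, if the wrist force passes 120 N, or if a joint passes its speed limit or range.

## Working session

There is one attempt and no reset: what is moved stays moved. The work goes in short steps, Python scripts to look and compute and a shell command to move; the robot and the scene stay as the last step left them, time stands still between calls to the robot, and variables do not carry over. Pictures are saved under pics/ and viewed, at most 10 in all, crops included, and the job is handed in when it is done.

```bash
ls; mkdir -p pics
python3 - <<'E'
from rig import *
import cv2,json,numpy as np,pickle
s=read_state();print(s)
for n in("side","top"):
    d=snapshot(n);cv2.imwrite(f"pics/{n}0.png",d["pixels"][:,:,::-1]);print(n,d["intrinsics"],d["view"])
    pickle.dump({k:np.array(v) for k,v in d.items()},open(f"{n}0.pkl","wb"))
import rig;print([k for k in dir(rig) if k[0]!='_'])
E
```

```text
pics
{'time_s': 0.0, 'qpos': array([ 1.26159187e+00,  3.53642217e-01,  1.63418158e+00, -2.81586320e-05,
        1.15521271e+00, -2.37973153e-03]), 'dq': array([-1.06098242e-04, -2.74537876e-05, -1.71492337e-03,  4.86087569e-04,
        1.27107504e-04,  2.17871304e-03]), 'joint_efforts': array([ 2.19814472e-03, -6.05229163e+01, -3.42087436e+01,  3.25415467e-04,
        8.73814017e-03,  5.06754941e-05]), 'tcp_pos': array([0.1886194 , 0.59535119, 0.24754508]), 'orientation': array([-3.14014874e+00,  2.23093038e-05,  2.83477933e+00]), 'contact_force': array([0.24815041, 0.21284499, 0.31411558]), 'wrist_torque': array([ 0.01324457,  0.03438446, -0.02858401]), 'grasp_force': 0.0, 'opening': 1.0011504383602752}
side [[446.21378322   0.         313.63103721]
 [  0.         446.21378322 200.39451801]
 [  0.           0.           1.        ]] [[-0.99649788 -0.08358805  0.0022405   0.52575634]
 [-0.05149562  0.5923556  -0.80402926  0.11038483]
 [ 0.06588007 -0.80132882 -0.59458551  1.29234172]
 [ 0.          0.          0.          1.        ]]
top [[498.41648481   0.         317.44617401]
 [  0.         498.41648481 191.93591878]
 [  0.           0.           1.        ]] [[ 0.01882764 -0.99972029 -0.01431312 -0.01210429]
 [-0.99620462 -0.0175408  -0.08525653  0.54954722]
 [ 0.08498162  0.01586397 -0.99625622  1.49666265]
 [ 0.          0.          0.          1.        ]]
['MotionError', 'read_state', 'sign_off', 'snapshot', 'tips_ahead']
```

View pics/top0.png

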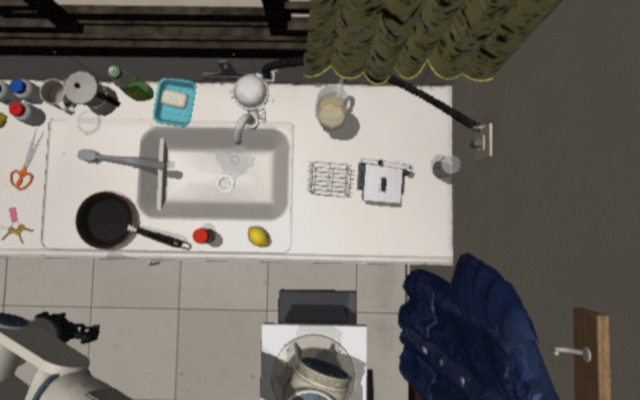

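View pics/side0.png

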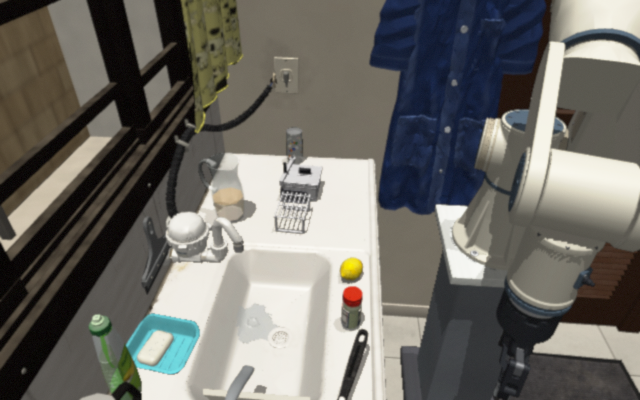

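The top view shows the carrier with its lid near (383,183), the stand at (331,179), the glass at (446,164), the lemon at (259,236) and the jar at (203,236). In the side view the carrier is near (302,180) and the stand at (293,213). I'll enlarge both.

Run:
```python
import cv2
t=cv2.imread("pics/top0.png")[145:220,300:465];cv2.imwrite("pics/topc.png",cv2.resize(t,None,fx=4.8,fy=4.8,interpolation=cv2.INTER_CUBIC))
t=cv2.imread("pics/side0.png")[120:240,250:350];cv2.imwrite("pics/sidec.png",cv2.resize(t,None,fx=5,fy=5,interpolation=cv2.INTER_CUBIC))
```

```text
(no output)
```

View pics/topc.png

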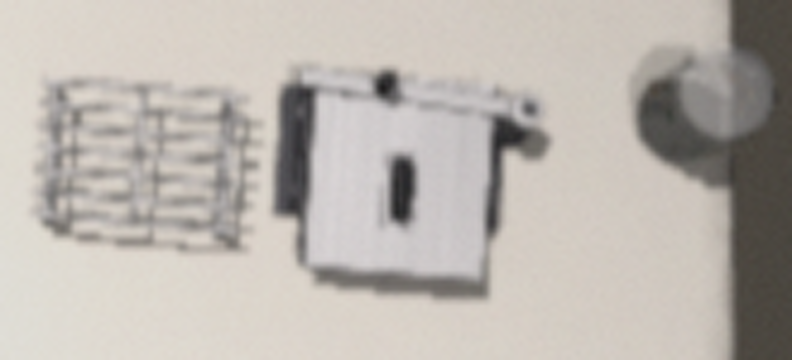

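View pics/sidec.png

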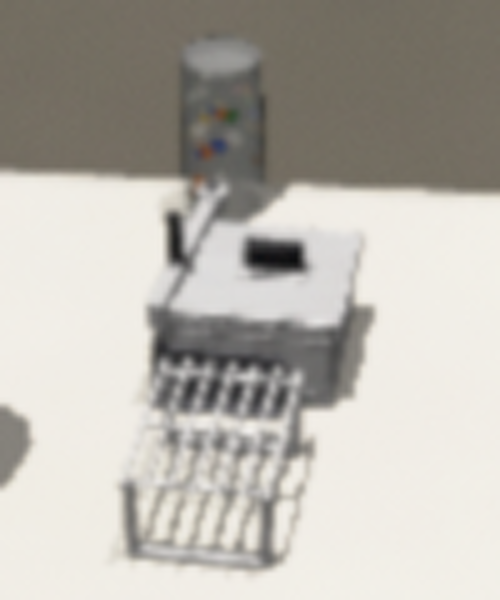

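Crop readings (top): knob centre (402,188), peg top (387,80), lid corners (305,266), (487,278) and (497,115), stand deck about 42–252 by 85–240. Crop readings (side): knob top (275,242), peg top (176,210), lid corners (345,325) and (362,235), deck corners (126,485), (275,490), (298,372) and (157,362). Next I triangulate and fit.

```bash
cat > h.py <<'E'
import pickle,numpy as np,cv2
from scipy.optimize import least_squares
C={n:pickle.load(open(f"{n}0.pkl","rb")) for n in("side","top")}
def proj(n,p):
    d=C[n];p=np.atleast_2d(p);c=p@d["view"][:3,:3].T+d["view"][:3,3];u=c@d["intrinsics"].T;return u[:,:2]/u[:,2:]
def T(u,v):return ((u+.5)/4.8-.5+300,(v+.5)/4.8-.5+145)
def S(u,v):return ((u+.5)/5-.5+250,(v+.5)/5-.5+120)
def tri(t,s):
    f=lambda p:np.r_[proj("top",p)[0]-t,proj("side",p)[0]-s]
    r=least_squares(f,[.5,-.1,.05],x_scale=.1);return r.x,np.abs(r.fun).max()
def fr(q,P):
    c,s=np.cos(q[2]),np.sin(q[2]);P=np.atleast_2d(P).astype(float)
    return np.c_[q[0]+c*P[:,0]-s*P[:,1],q[1]+s*P[:,0]+c*P[:,1],P[:,2]]
def fit(obs,q0):
    f=lambda q:np.concatenate([proj(n,fr(q,P))[0]-np.array(uv) for n,P,uv in obs])
    r=least_squares(f,q0,x_scale=[.1,.1,.1]);return r.x,r.fun.reshape(-1,2)
E
python3 - <<'E'
from h import *
np.set_printoptions(precision=4,suppress=True)
print("knob",tri(T(402,188),S(275,242)));print("peg",tri(T(387,80),S(176,210)))
print("lid FR",tri(T(487,275),S(362,235)),"FL",tri(T(305,264),S(345,322)))
print("stand c",tri(T(147,162),S(214,428)))
obs=[("top",[-.01,0,.089],T(402,188)),("side",[-.01,0,.089],S(275,242)),("top",[.045,.016,.113],T(387,80)),("side",[.045,.016,.113],S(176,210)),
("top",[-.061,.055,.067],T(305,264)),("top",[-.061,-.055,.067],T(487,275)),("side",[-.061,.055,.067],S(345,322)),("side",[-.061,-.055,.067],S(362,235))]
q,f=fit(obs,[.55,-.1,0]);print("carrier",q);print(f)
D=[[-.043,.065,.061],[-.043,-.065,.061],[.043,-.065,.061],[.043,.065,.061]]
so=[("side",D[0],S(275,490)),("side",D[1],S(298,372)),("side",D[2],S(157,362)),("side",D[3],S(126,485)),("top",[0,0,.061],T(147,162))]
s,f=fit(so,[.55,.05,0]);print("stand",s);print(f)
d=s[:2]-q[:2];c,sn=np.cos(q[2]),np.sin(q[2]);print("stand in carrier",c*d[0]+sn*d[1],-sn*d[0]+c*d[1])
# overlay
im=C["top"]["pixels"][145:220,300:465,::-1];im=cv2.resize(im,None,fx=4.8,fy=4.8,interpolation=cv2.INTER_CUBIC)
im2=cv2.resize(C["side"]["pixels"][120:240,250:350,::-1],None,fx=5,fy=5,interpolation=cv2.INTER_CUBIC)
def box(x0,x1,y0,y1,z):return [[x0,y0,z],[x1,y0,z],[x1,y1,z],[x0,y1,z]]
def dr(P,q,col):
    for n,i,o,k in(("top",im,(300,145),4.8),("side",im2,(250,120),5)):
        uv=((proj(n,fr(q,P))-o+.5)*k-.5);cv2.polylines(i,[np.round(uv).astype(int)],True,col,1)
dr(box(-.061,.061,-.055,.055,.067),q,(0,0,255));dr(box(-.03,.01,-.006,.006,.089),q,(0,255,0))
dr(box(.039,.051,.01,.022,.113),q,(0,255,0));dr(box(-.025,.059,-.061,.061,.04),q,(255,0,0))
dr(D,s,(0,0,255));dr([[-.043,.065,0],[-.043,-.065,0],[.043,-.065,0],[.043,.065,0]],s,(255,0,0))
im2=im2[:600];o=np.zeros((600,800,3),np.uint8);
cv2.imwrite("pics/ov_top.png",im)
a=cv2.resize(im,(500,int(500*im.shape[0]/im.shape[1])));b=cv2.resize(im2,None,fx=.58,fy=.58) if 0 else im2[150:,50:400]
o[:a.shape[0],:500]=0; o=np.zeros((600,800,3),np.uint8);o[:225,:500]=a[:225];o=np.zeros((600,800,3),np.uint8)
o[:im.shape[0],:im.shape[1]]=im[:, :800]; k=b[:240];o[360:600,:350]=k;o[360:600,400:750]=b[210:450]
cv2.imwrite("pics/ov.png",o)
E
```

```text
knob (array([ 0.5724, -0.1952,  0.0863]), np.float64(0.2842182785043974))
peg (array([ 0.6341, -0.1824,  0.1149]), np.float64(0.2023970548106604))
lid FR (array([ 0.5211, -0.2511,  0.0595]), np.float64(0.1025049965946323)) FL (array([ 0.5248, -0.1383,  0.0658]), np.float64(0.3295472328393316))
stand c (array([ 0.5918, -0.0399,  0.0517]), np.float64(0.9858077153498925))
carrier [ 0.5845 -0.1958 -0.0486]
[[ 0.1594 -1.0689]
 [-0.3691 -0.7352]
 [-0.2189  1.2367]
 [ 1.417   0.6541]
 [-0.1024 -0.2148]
 [-0.7494 -0.0363]
 [-0.8045 -0.2927]
 [-0.0909 -1.3759]]
stand [ 0.5924 -0.0349 -0.0039]
[[ 0.4651  0.7292]
 [ 0.2138 -2.0649]
 [ 0.693  -1.527 ]
 [ 0.2985  0.0246]
 [-1.6905 -1.5712]]
stand in carrier 5.827250863455445e-05 0.1610942813334022
```

View pics/ov.png

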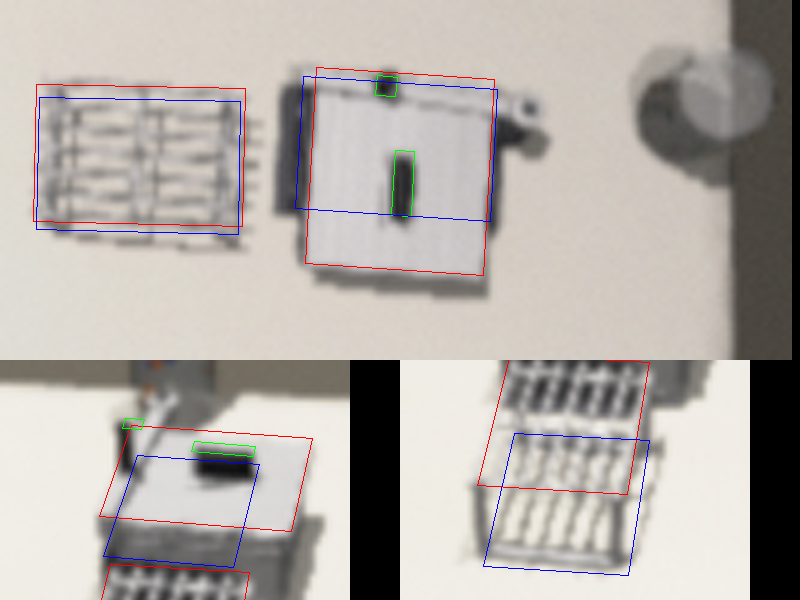

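The overlay roughly matches. Carrier: about (0.583, -0.196), yaw -0.05. Knob: (0.572, -0.195), z 86 mm against a nominal 89. Peg: (0.634, -0.182), z 115 mm against a nominal 113, so the keeper stands at about 0.06 rad. The stand is about 156 mm along carrier y. I'll travel to just in front of the peg with the fingers shut.

```bash
python3 -c "from rig import *;print(tips_ahead)"
python3 -m inch '[{"x":17.3,"y":-32.3,"wz":0.1,"grip":-1},{"x":17.3,"y":-32.3,"wz":0.1,"grip":-1},{"x":17.3,"y":-32.3,"wz":0.1,"grip":-1},{"x":17.3,"y":-32.3,"wz":0.1,"grip":-1},{"x":17.3,"y":-32.3,"wz":0.1,"grip":-1},{"x":17.3,"y":-32.3,"wz":0.1,"grip":-1},{"x":17.3,"y":-32.3,"wz":0.1,"grip":-1},{"x":17.3,"y":-32.3,"wz":0.1,"grip":-1}]' 30
python3 -m inch '[{"x":17.3,"y":-32.3,"wz":0.1,"grip":-1},{"x":17.3,"y":-32.3,"wz":0.1,"grip":-1},{"x":17.3,"y":-32.3,"wz":0.1,"grip":-1},{"x":17.3,"y":-32.3,"wz":0.1,"grip":-1},{"x":17.3,"y":-32.3,"wz":0.1,"grip":-1},{"x":17.3,"y":-32.3,"wz":0.1,"grip":-1},{"x":17.3,"y":-32.3,"wz":0.1,"grip":-1},{"x":17.3,"y":-32.3,"wz":0.1,"grip":-1}]'
python3 -m inch '[{"x":17.3,"y":-32.3,"wz":0.1,"grip":-1},{"x":17.3,"y":-32.3,"wz":0.1,"grip":-1},{"x":17.3,"y":-32.3,"wz":0.1,"grip":-1},{"x":17.3,"y":-32.3,"wz":0.1,"grip":-1},{"x":17.3,"y":-32.3,"wz":0.1,"grip":-1},{"x":17.3,"y":-32.3,"wz":0.1,"grip":-1},{"x":0,"grip":-1},{"x":0,"grip":-1}]'
```

```text
0.017invalid input at $[0]: expected keys x, y, z, wx, wy, wz, grip
invalid input at $[0]: expected keys x, y, z, wx, wy, wz, grip
invalid input at $[0]: expected keys x, y, z, wx, wy, wz, grip
```

All keys are needed in each row.

```bash
python3 -m inch '[{"x":17.3,"y":-32.3,"z":0,"wx":0,"wy":0,"wz":0.1,"grip":-1},{"x":17.3,"y":-32.3,"z":0,"wx":0,"wy":0,"wz":0.1,"grip":-1},{"x":17.3,"y":-32.3,"z":0,"wx":0,"wy":0,"wz":0.1,"grip":-1},{"x":17.3,"y":-32.3,"z":0,"wx":0,"wy":0,"wz":0.1,"grip":-1},{"x":17.3,"y":-32.3,"z":0,"wx":0,"wy":0,"wz":0.1,"grip":-1},{"x":17.3,"y":-32.3,"z":0,"wx":0,"wy":0,"wz":0.1,"grip":-1},{"x":17.3,"y":-32.3,"z":0,"wx":0,"wy":0,"wz":0.1,"grip":-1},{"x":17.3,"y":-32.3,"z":0,"wx":0,"wy":0,"wz":0.1,"grip":-1}]' 30
python3 -m inch '[{"x":17.3,"y":-32.3,"z":0,"wx":0,"wy":0,"wz":0.1,"grip":-1},{"x":17.3,"y":-32.3,"z":0,"wx":0,"wy":0,"wz":0.1,"grip":-1},{"x":17.3,"y":-32.3,"z":0,"wx":0,"wy":0,"wz":0.1,"grip":-1},{"x":17.3,"y":-32.3,"z":0,"wx":0,"wy":0,"wz":0.1,"grip":-1},{"x":17.3,"y":-32.3,"z":0,"wx":0,"wy":0,"wz":0.1,"grip":-1},{"x":17.3,"y":-32.3,"z":0,"wx":0,"wy":0,"wz":0.1,"grip":-1},{"x":17.3,"y":-32.3,"z":0,"wx":0,"wy":0,"wz":0.1,"grip":-1},{"x":17.3,"y":-32.3,"z":0,"wx":0,"wy":0,"wz":0.1,"grip":-1}]'
python3 -m inch '[{"x":17.3,"y":-32.3,"z":0,"wx":0,"wy":0,"wz":0.1,"grip":-1},{"x":17.3,"y":-32.3,"z":0,"wx":0,"wy":0,"wz":0.1,"grip":-1},{"x":17.3,"y":-32.3,"z":0,"wx":0,"wy":0,"wz":0.1,"grip":-1},{"x":17.3,"y":-32.3,"z":0,"wx":0,"wy":0,"wz":0.1,"grip":-1},{"x":17.3,"y":-32.3,"z":0,"wx":0,"wy":0,"wz":0.1,"grip":-1},{"x":17.3,"y":-32.3,"z":0,"wx":0,"wy":0,"wz":0.1,"grip":-1},{"x":0,"y":0,"z":0,"wx":0,"wy":0,"wz":0,"grip":-1},{"x":0,"y":0,"z":0,"wx":0,"wy":0,"wz":0,"grip":-1}]'
```

```text
time_s: 0.77
tcp_pos: [0.3274, 0.3357, 0.2481]
orientation: [-3.141, -0.0, 2.919]
contact_force: [0.9, 0.0, 0.2]
opening: 0.004
grasp_force: 0.0
time_s: 1.43
tcp_pos: [0.4659, 0.0772, 0.2482]
orientation: [3.142, -0.0, 3.003]
contact_force: [0.3, 0.6, 0.1]
opening: -0.007
grasp_force: 0.0
time_s: 2.1
tcp_pos: [0.5696, -0.1163, 0.2476]
orientation: [3.141, -0.001, 3.062]
contact_force: [-0.5, 0.9, -0.2]
opening: -0.0
grasp_force: 0.0
```

```bash
python3 -m inch '[{"x":15,"y":-32.5,"z":0,"wx":0,"wy":0,"wz":0.15,"grip":-1},{"x":15,"y":-32.5,"z":-20,"wx":0,"wy":0,"wz":0.15,"grip":-1},{"x":0,"y":0,"z":-35,"wx":0,"wy":0,"wz":0,"grip":-1},{"x":0,"y":0,"z":-35,"wx":0,"wy":0,"wz":0,"grip":-1},{"x":0,"y":0,"z":-30,"wx":0,"wy":0,"wz":0,"grip":-1},{"x":0,"y":0,"z":-14,"wx":0,"wy":0,"wz":0,"grip":-1},{"x":0,"y":0,"z":0,"wx":0,"wy":0,"wz":0,"grip":-1}]'
python3 - <<'E'
from rig import *
import cv2
t=snapshot("top")["pixels"][135:210,350:450,::-1];s=snapshot("side")["pixels"][120:195,250:350,::-1]
cv2.imwrite("pics/a.png",cv2.resize(cv2.hconcat([t,s]),None,fx=4,fy=4,interpolation=cv2.INTER_CUBIC))
E
```

```text
time_s: 2.68
tcp_pos: [0.5962, -0.1777, 0.1103]
orientation: [3.139, -0.007, 3.097]
contact_force: [-0.2, 0.4, 0.4]
opening: -0.003
grasp_force: 0.0
```

View pics/a.png

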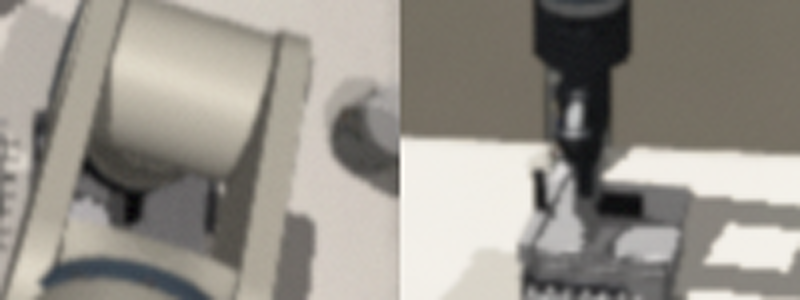

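The side view shows the tips between the peg (541,188) and the knob (620,205), as intended. The top view is hidden by the arm. Pushing along the arc.

```bash
python3 -m inch '[{"x":9,"y":-1.5,"z":0,"wx":0,"wy":0,"wz":0,"grip":-1},{"x":9,"y":-1.5,"z":0,"wx":0,"wy":0,"wz":0,"grip":-1},{"x":9,"y":0,"z":0,"wx":0,"wy":0,"wz":0,"grip":-1},{"x":9,"y":0,"z":0,"wx":0,"wy":0,"wz":0,"grip":-1},{"x":9,"y":-1.5,"z":0,"wx":0,"wy":0,"wz":0,"grip":-1},{"x":9,"y":-1.5,"z":0,"wx":0,"wy":0,"wz":0,"grip":-1},{"x":8.5,"y":-3.5,"z":0,"wx":0,"wy":0,"wz":0,"grip":-1},{"x":8.5,"y":-3.5,"z":0,"wx":0,"wy":0,"wz":0,"grip":-1}]'
python3 -m inch '[{"x":8,"y":-5,"z":0,"wx":0,"wy":0,"wz":0,"grip":-1},{"x":7.5,"y":-5,"z":0,"wx":0,"wy":0,"wz":0,"grip":-1},{"x":6.5,"y":-6.5,"z":0,"wx":0,"wy":0,"wz":0,"grip":-1},{"x":6.5,"y":-6.5,"z":0,"wx":0,"wy":0,"wz":0,"grip":-1},{"x":5,"y":-7.5,"z":0,"wx":0,"wy":0,"wz":0,"grip":-1},{"x":5,"y":-7.5,"z":0,"wx":0,"wy":0,"wz":0,"grip":-1},{"x":0,"y":0,"z":0,"wx":0,"wy":0,"wz":0,"grip":-1}]'
```

```text
time_s: 3.45
tcp_pos: [0.6712, -0.1929, 0.1141]
orientation: [3.141, -0.0, 3.097]
contact_force: [-3.1, -2.7, 0.0]
opening: 0.002
grasp_force: 2.0
time_s: 4.03
tcp_pos: [0.71, -0.2325, 0.1144]
orientation: [-3.141, 0.002, 3.096]
contact_force: [-0.5, -0.2, 0.5]
opening: -0.001
grasp_force: 0.0
```

```bash
python3 -m inch '[{"x":1.5,"y":-4,"z":0,"wx":0,"wy":0,"wz":0,"grip":-1},{"x":0,"y":0,"z":0,"wx":0,"wy":0,"wz":0,"grip":-1},{"x":-15,"y":20,"z":20,"wx":0,"wy":0,"wz":0,"grip":-1},{"x":-30,"y":12,"z":25,"wx":0,"wy":0,"wz":0,"grip":0},{"x":-35,"y":5,"z":25,"wx":0,"wy":0,"wz":0,"grip":0},{"x":-35,"y":4,"z":0,"wx":0,"wy":0,"wz":0,"grip":0},{"x":-22,"y":0,"z":0,"wx":0,"wy":0,"wz":0,"grip":0},{"x":0,"y":0,"z":0,"wx":0,"wy":0,"wz":0,"grip":0}]'
python3 - <<'E'
from rig import *
import cv2
t=snapshot("top")["pixels"][135:210,350:450,::-1];s=snapshot("side")["pixels"][120:195,250:350,::-1]
cv2.imwrite("pics/b.png",cv2.resize(cv2.hconcat([t,s]),None,fx=4,fy=4,interpolation=cv2.INTER_CUBIC))
E
```

```text
time_s: 4.7
tcp_pos: [0.5703, -0.1933, 0.1839]
orientation: [3.141, -0.002, 3.096]
contact_force: [0.2, -1.0, -0.6]
opening: 0.505
grasp_force: 0.0
```

View pics/b.png

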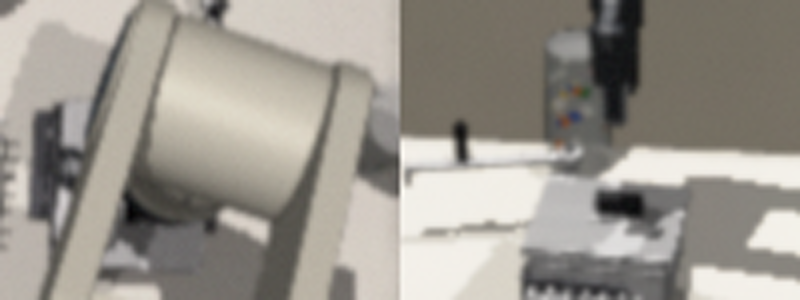

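The keeper is swung back: the bar runs away from the robot, with the peg at crop (460,125) in the side view. The knob at (620,203) hasn't moved. I'll descend and grip the knob.

```bash
python3 - <<'E'
from h import *
uv=np.array([265,150.5]);piv=np.array([.6243,-.2722])
r=least_squares(lambda p:proj("side",[p[0],p[1],.113])[0]-uv,[.7,-.25]).x;d=r-piv
print(r,np.hypot(*d),np.arctan2(d[0],d[1])-.05)
E
python3 -m inch '[{"x":1,"y":-1,"z":-30,"wx":0,"wy":0,"wz":0,"grip":0},{"x":1,"y":-1,"z":-30,"wx":0,"wy":0,"wz":0,"grip":0},{"x":0,"y":0,"z":-20,"wx":0,"wy":0,"wz":0,"grip":0},{"x":0,"y":0,"z":-14,"wx":0,"wy":0,"wz":0,"grip":0},{"x":0,"y":0,"z":0,"wx":0,"wy":0,"wz":0,"grip":0},{"x":0,"y":0,"z":0,"wx":0,"wy":0,"wz":0,"grip":-0.5},{"x":0,"y":0,"z":0,"wx":0,"wy":0,"wz":0,"grip":-0.6},{"x":0,"y":0,"z":0,"wx":0,"wy":0,"wz":0,"grip":-0.7}]' 25
python3 -m inch '[{"x":0,"y":0,"z":0,"wx":0,"wy":0,"wz":0,"grip":-1},{"x":0,"y":0,"z":0,"wx":0,"wy":0,"wz":0,"grip":-1},{"x":0,"y":0,"z":0,"wx":0,"wy":0,"wz":0,"grip":-1},{"x":0,"y":0,"z":0,"wx":0,"wy":0,"wz":0,"grip":-1}]' 25
```

```text
[ 0.70968127 -0.24903994] 0.08846666309932628 1.255915488229536
time_s: 5.47
tcp_pos: [0.5779, -0.1963, 0.0905]
orientation: [-3.141, 0.002, 3.097]
contact_force: [0.4, 0.1, 0.3]
opening: 0.153
grasp_force: 0.3
time_s: 5.8
tcp_pos: [0.5778, -0.1963, 0.0906]
orientation: [-3.141, 0.003, 3.097]
contact_force: [1.0, -0.6, 7.2]
opening: 0.136
grasp_force: 26.4
```

```bash
python3 -m inch '[{"x":0.6,"y":13,"z":0,"wx":0,"wy":0,"wz":0,"grip":-1},{"x":0.6,"y":13,"z":0,"wx":0,"wy":0,"wz":0,"grip":-1},{"x":0.6,"y":13,"z":0,"wx":0,"wy":0,"wz":0,"grip":-1},{"x":0.6,"y":13,"z":0,"wx":0,"wy":0,"wz":0,"grip":-1}]'
python3 -m inch '[{"x":0.6,"y":13,"z":0,"wx":0,"wy":0,"wz":0,"grip":-1},{"x":0.6,"y":13,"z":0,"wx":0,"wy":0,"wz":0,"grip":-1},{"x":0.6,"y":13,"z":0,"wx":0,"wy":0,"wz":0,"grip":-1},{"x":0.6,"y":13,"z":0,"wx":0,"wy":0,"wz":0,"grip":-1},{"x":0.6,"y":13,"z":0,"wx":0,"wy":0,"wz":0,"grip":-1},{"x":0.6,"y":13,"z":0,"wx":0,"wy":0,"wz":0,"grip":-1},{"x":0.6,"y":13,"z":0,"wx":0,"wy":0,"wz":0,"grip":-1},{"x":0.6,"y":13,"z":0,"wx":0,"wy":0,"wz":0,"grip":-1}]'
python3 -m inch '[{"x":0,"y":0,"z":-1,"wx":0,"wy":0,"wz":0,"grip":-1},{"x":0,"y":0,"z":-1,"wx":0,"wy":0,"wz":0,"grip":-1},{"x":0,"y":0,"z":0,"wx":0,"wy":0,"wz":0,"grip":-1}]'
```

```text
time_s: 6.13
tcp_pos: [0.5797, -0.1443, 0.0905]
orientation: [-3.141, 0.002, 3.096]
contact_force: [0.0, -5.3, 8.0]
opening: 0.133
grasp_force: 27.4
time_s: 6.8
tcp_pos: [0.5836, -0.0384, 0.089]
orientation: [3.141, -0.001, 3.097]
contact_force: [-0.2, -1.1, 0.5]
opening: 0.139
grasp_force: 26.0
time_s: 7.05
tcp_pos: [0.584, -0.0376, 0.0884]
orientation: [3.139, -0.0, 3.097]
contact_force: [-2.6, 9.9, 14.8]
opening: 0.135
grasp_force: 27.6
```

```bash
python3 -m inch '[{"x":0,"y":0,"z":0,"wx":0,"wy":0,"wz":0,"grip":-0.3},{"x":0,"y":0,"z":0,"wx":0,"wy":0,"wz":0,"grip":-0.1},{"x":0,"y":0,"z":0,"wx":0,"wy":0,"wz":0,"grip":-0.1},{"x":0,"y":0,"z":15,"wx":0,"wy":0,"wz":0,"grip":-0.1},{"x":0,"y":0,"z":35,"wx":0,"wy":0,"wz":0,"grip":-0.1},{"x":0,"y":0,"z":40,"wx":0,"wy":0,"wz":0,"grip":-0.1},{"x":-38,"y":0,"z":20,"wx":0,"wy":0,"wz":0,"grip":-0.1},{"x":-38,"y":0,"z":0,"wx":0,"wy":0,"wz":0,"grip":-0.1}]'
python3 -m inch '[{"x":-40,"y":0,"z":20,"wx":0,"wy":0,"wz":0,"grip":-0.1},{"x":-40,"y":0,"z":0,"wx":0,"wy":0,"wz":0,"grip":-0.1},{"x":-40,"y":0,"z":0,"wx":0,"wy":0,"wz":0,"grip":-0.1},{"x":-40,"y":0,"z":0,"wx":0,"wy":0,"wz":0,"grip":-0.1},{"x":0,"y":0,"z":0,"wx":0,"wy":0,"wz":0,"grip":-0.1}]'
python3 - <<'E'
from rig import *
import cv2
t=snapshot("top")["pixels"][140:220,300:430,::-1];s=snapshot("side")["pixels"][150:250,250:350,::-1]
t=cv2.resize(t,None,fx=3.6,fy=3.6,interpolation=cv2.INTER_CUBIC);s=cv2.resize(s,(288,288),interpolation=cv2.INTER_CUBIC)
cv2.imwrite("pics/c.png",cv2.hconcat([t,s]))
E
```

```text
time_s: 7.72
tcp_pos: [0.5122, -0.0405, 0.2009]
orientation: [-3.141, 0.008, 3.096]
contact_force: [0.0, -0.7, 0.4]
opening: 0.449
grasp_force: 0.0
time_s: 8.13
tcp_pos: [0.3438, -0.0396, 0.2138]
orientation: [3.141, -0.007, 3.096]
contact_force: [-0.0, 0.2, -0.9]
opening: 0.456
grasp_force: 0.0
```

View pics/c.png

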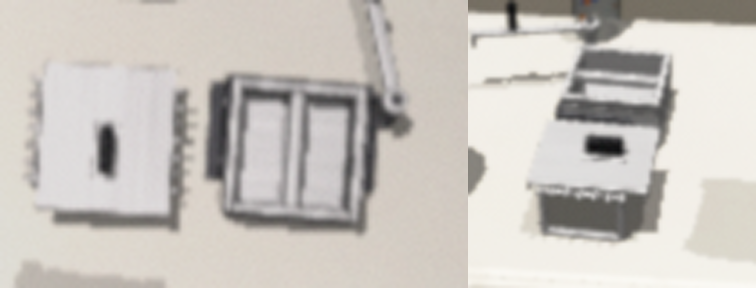

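The lid sits centred on the stand: in the top crop the lid spans 38–178 and the stand wires 28–193. The inner tin is exposed, with flange corners at (232,75), (372,85), (362,226) and (222,215), and the bar centre near (295,151). In the side crop the bar centre is near (620,86). Triangulating the bar.

Run:
```python
from h import *
t=lambda u,v:((u+.5)/3.6-.5+300,(v+.5)/3.6-.5+140)
s=lambda u,v:((u-468+.5)/2.88-.5+250,(v+.5)/2.88-.5+150)
print(tri(t(296,151),s(620,86)))
for uv,z in((t(296,151),.062),(t(299,90),.06),(t(291,212),.06),(t(232,75),.063),(t(372,85),.063),(t(362,226),.063),(t(222,215),.063)):
    print(z,least_squares(lambda p:proj("top",[p[0],p[1],z])[0]-uv,[.6,-.2]).x)
```

```text
(array([ 0.58200311, -0.19596636,  0.04086981]), np.float64(0.32667371542970614))
0.062 [ 0.58062508 -0.19353884]
0.06 [ 0.63172964 -0.19584972]
0.06 [ 0.53021805 -0.19004814]
0.063 [ 0.64289898 -0.1400161 ]
0.063 [ 0.6364838  -0.25573002]
0.063 [ 0.51950065 -0.24802991]
0.063 [ 0.52651165 -0.13306127]
```

```bash
python3 -m inch '[{"x":29.7,"y":-19.4,"z":0,"wx":0,"wy":0,"wz":0,"grip":-0.1},{"x":29.7,"y":-19.4,"z":0,"wx":0,"wy":0,"wz":0,"grip":-0.1},{"x":29.7,"y":-19.4,"z":0,"wx":0,"wy":0,"wz":0,"grip":-0.1},{"x":29.7,"y":-19.4,"z":0,"wx":0,"wy":0,"wz":0,"grip":-0.1},{"x":29.7,"y":-19.4,"z":0,"wx":0,"wy":0,"wz":0,"grip":-0.1},{"x":29.7,"y":-19.4,"z":0,"wx":0,"wy":0,"wz":0,"grip":-0.1},{"x":29.7,"y":-19.4,"z":0,"wx":0,"wy":0,"wz":0,"grip":-0.1},{"x":29.7,"y":-19.4,"z":0,"wx":0,"wy":0,"wz":0,"grip":-0.1}]'
python3 -m inch '[{"x":0,"y":0,"z":-30,"wx":0,"wy":0,"wz":0,"grip":-0.1},{"x":0,"y":0,"z":-30,"wx":0,"wy":0,"wz":0,"grip":-0.1},{"x":0,"y":0,"z":-20,"wx":0,"wy":0,"wz":0,"grip":-0.1},{"x":0,"y":0,"z":0,"wx":0,"wy":0,"wz":0,"grip":-0.1},{"x":0,"y":0,"z":0,"wx":0,"wy":0,"wz":0,"grip":-0.1}]'
```

```text
time_s: 8.9
tcp_pos: [0.5922, -0.1968, 0.2144]
orientation: [-3.142, 0.0, 3.096]
contact_force: [0.1, 0.6, -0.3]
opening: 0.453
grasp_force: 0.0
time_s: 9.32
tcp_pos: [0.5896, -0.1953, 0.1339]
orientation: [3.141, -0.002, 3.097]
contact_force: [0.1, 0.3, 0.7]
opening: 0.449
grasp_force: 0.0
```

```bash
python3 -m inch '[{"x":-8,"y":0,"z":-20,"wx":0,"wy":0,"wz":0,"grip":-0.1},{"x":0,"y":0,"z":-20,"wx":0,"wy":0,"wz":0,"grip":-0.1},{"x":0,"y":0,"z":-20,"wx":0,"wy":0,"wz":0,"grip":-0.1},{"x":0,"y":0,"z":-20,"wx":0,"wy":0,"wz":0,"grip":-0.1},{"x":0,"y":0,"z":0,"wx":0,"wy":0,"wz":0,"grip":-0.1},{"x":0,"y":0,"z":0,"wx":0,"wy":0,"wz":0,"grip":-0.5},{"x":0,"y":0,"z":0,"wx":0,"wy":0,"wz":0,"grip":-0.7},{"x":0,"y":0,"z":0,"wx":0,"wy":0,"wz":0,"grip":-0.8}]' 50
python3 -m inch '[{"x":0,"y":0,"z":0,"wx":0,"wy":0,"wz":0,"grip":-1},{"x":0,"y":0,"z":0,"wx":0,"wy":0,"wz":0,"grip":-1},{"x":0,"y":0,"z":0,"wx":0,"wy":0,"wz":0,"grip":-1},{"x":0,"y":0,"z":0,"wx":0,"wy":0,"wz":0,"grip":-1}]' 50
```

```text
time_s: 9.98
tcp_pos: [0.583, -0.1957, 0.0575]
orientation: [-3.141, 0.003, 3.097]
contact_force: [1.2, 0.5, 4.0]
opening: 0.126
grasp_force: 49.8
time_s: 10.32
tcp_pos: [0.583, -0.1957, 0.0575]
orientation: [-3.141, 0.004, 3.097]
contact_force: [0.2, 0.7, 8.0]
opening: 0.13
grasp_force: 50.4
```

```bash
python3 -m inch '[{"x":0,"y":0,"z":5,"wx":0,"wy":0,"wz":0,"grip":-1},{"x":0,"y":0,"z":10,"wx":0,"wy":0,"wz":0,"grip":-1},{"x":0,"y":0,"z":15,"wx":0,"wy":0,"wz":0,"grip":-1},{"x":0,"y":0,"z":15,"wx":0,"wy":0,"wz":0,"grip":-1},{"x":0,"y":0,"z":20,"wx":0,"wy":0,"wz":0,"grip":-1},{"x":0,"y":0,"z":20,"wx":0,"wy":0,"wz":0,"grip":-1},{"x":0,"y":0,"z":15,"wx":0,"wy":0,"wz":0,"grip":-1},{"x":0,"y":0,"z":0,"wx":0,"wy":0,"wz":0,"grip":-1}]'
python3 - <<'E'
from rig import *
import cv2
cv2.imwrite("pics/d.png",cv2.resize(snapshot("side")["pixels"][120:240,230:390,::-1],None,fx=3.5,fy=3.5,interpolation=cv2.INTER_CUBIC))
E
```

```text
time_s: 10.98
tcp_pos: [0.5831, -0.1958, 0.1595]
orientation: [-3.14, 0.005, 3.097]
contact_force: [0.2, -0.1, -2.0]
opening: 0.129
grasp_force: 49.2
```

View pics/d.png

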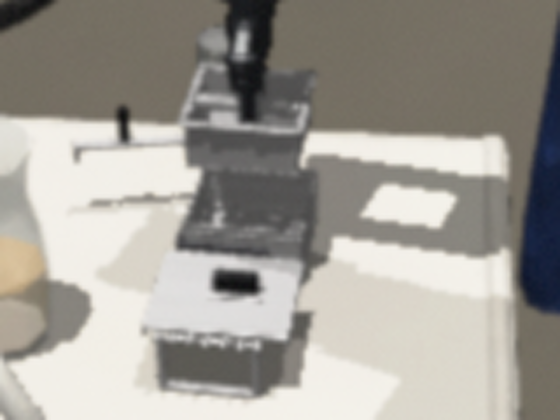

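The inner tin hangs level above the empty outer tin, which stayed in the carrier. The lid is still on the stand. I'll carry the tin to (0.44, -0.01).

```bash
python3 -m inch '[{"x":-18,"y":23,"z":0,"wx":0,"wy":0,"wz":0,"grip":-1},{"x":-18,"y":23,"z":0,"wx":0,"wy":0,"wz":0,"grip":-1},{"x":-18,"y":23,"z":0,"wx":0,"wy":0,"wz":0,"grip":-1},{"x":-18,"y":23,"z":0,"wx":0,"wy":0,"wz":0,"grip":-1},{"x":-18,"y":23,"z":0,"wx":0,"wy":0,"wz":0,"grip":-1},{"x":-18,"y":23,"z":0,"wx":0,"wy":0,"wz":0,"grip":-1},{"x":-18,"y":23,"z":0,"wx":0,"wy":0,"wz":0,"grip":-1},{"x":-18,"y":23,"z":0,"wx":0,"wy":0,"wz":0,"grip":-1}]'
python3 -m inch '[{"x":0,"y":0,"z":0,"wx":0,"wy":0,"wz":0,"grip":-1},{"x":0,"y":0,"z":-20,"wx":0,"wy":0,"wz":0,"grip":-1},{"x":0,"y":0,"z":-20,"wx":0,"wy":0,"wz":0,"grip":-1},{"x":0,"y":0,"z":-20,"wx":0,"wy":0,"wz":0,"grip":-1},{"x":0,"y":0,"z":-20,"wx":0,"wy":0,"wz":0,"grip":-1},{"x":0,"y":0,"z":-10,"wx":0,"wy":0,"wz":0,"grip":-1},{"x":0,"y":0,"z":-10,"wx":0,"wy":0,"wz":0,"grip":-1},{"x":0,"y":0,"z":0,"wx":0,"wy":0,"wz":0,"grip":-1}]'
```

```text
time_s: 11.7
tcp_pos: [0.4354, -0.0103, 0.1545]
orientation: [-3.142, -0.002, 3.096]
contact_force: [-0.2, 0.1, -3.0]
opening: 0.124
grasp_force: 49.2
time_s: 12.37
tcp_pos: [0.4362, -0.0112, 0.0538]
orientation: [-3.142, -0.003, 3.096]
contact_force: [-0.1, -0.2, -2.4]
opening: 0.129
grasp_force: 49.3
```

```bash
python3 -m inch '[{"x":0,"y":0,"z":-4,"wx":0,"wy":0,"wz":0,"grip":-1},{"x":0,"y":0,"z":-3,"wx":0,"wy":0,"wz":0,"grip":-1},{"x":0,"y":0,"z":-2,"wx":0,"wy":0,"wz":0,"grip":-1},{"x":0,"y":0,"z":0,"wx":0,"wy":0,"wz":0,"grip":-1}]'
```

```text
time_s: 12.7
tcp_pos: [0.4376, -0.0112, 0.0466]
orientation: [3.142, 0.001, 3.097]
contact_force: [-0.2, -0.0, -2.8]
opening: 0.127
grasp_force: 49.4
```

```bash
python3 -m inch '[{"x":0,"y":0,"z":-2,"wx":0,"wy":0,"wz":0,"grip":-1},{"x":0,"y":0,"z":-2,"wx":0,"wy":0,"wz":0,"grip":-1},{"x":0,"y":0,"z":0,"wx":0,"wy":0,"wz":0,"grip":-1}]'
```

```text
time_s: 12.95
tcp_pos: [0.4377, -0.0112, 0.0425]
orientation: [-3.142, 0.001, 3.097]
contact_force: [0.1, -1.3, -1.8]
opening: 0.123
grasp_force: 49.5
```

```bash
python3 -m inch '[{"x":0,"y":0,"z":-1,"wx":0,"wy":0,"wz":0,"grip":-1},{"x":0,"y":0,"z":0,"wx":0,"wy":0,"wz":0,"grip":-0.5},{"x":0,"y":0,"z":0,"wx":0,"wy":0,"wz":0,"grip":-0.3},{"x":0,"y":0,"z":0,"wx":0,"wy":0,"wz":0,"grip":-0.3},{"x":0,"y":0,"z":10,"wx":0,"wy":0,"wz":0,"grip":-0.3},{"x":0,"y":0,"z":35,"wx":0,"wy":0,"wz":0,"grip":-0.3},{"x":0,"y":0,"z":40,"wx":0,"wy":0,"wz":0,"grip":-0.3},{"x":0,"y":0,"z":25,"wx":0,"wy":0,"wz":0,"grip":-0.3}]'
python3 -m inch '[{"x":14,"y":-26,"z":0,"wx":0,"wy":0,"wz":0,"grip":-1},{"x":17,"y":-26,"z":0,"wx":0,"wy":0,"wz":0,"grip":-1},{"x":17,"y":-26,"z":0,"wx":0,"wy":0,"wz":0,"grip":-1},{"x":17,"y":-26,"z":0,"wx":0,"wy":0,"wz":0,"grip":-1},{"x":17,"y":-26,"z":0,"wx":0,"wy":0,"wz":0,"grip":-1},{"x":17,"y":-26,"z":0,"wx":0,"wy":0,"wz":0,"grip":-1},{"x":17,"y":-26,"z":0,"wx":0,"wy":0,"wz":0,"grip":-1},{"x":0,"y":0,"z":0,"wx":0,"wy":0,"wz":0,"grip":-1}]' 30
```

```text
time_s: 13.62
tcp_pos: [0.4379, -0.0112, 0.1546]
orientation: [3.142, 0.002, 3.097]
contact_force: [1.6, -0.4, 0.3]
opening: 0.352
grasp_force: 0.0
time_s: 14.28
tcp_pos: [0.5565, -0.1974, 0.1526]
orientation: [-3.139, 0.004, 3.095]
contact_force: [0.2, 0.0, 0.3]
opening: 0.001
grasp_force: 0.0
```

```bash
python3 -m inch '[{"x":1,"y":3,"z":-20,"wx":0,"wy":0,"wz":0,"grip":-1},{"x":0,"y":0,"z":-25,"wx":0,"wy":0,"wz":0,"grip":-1},{"x":0,"y":0,"z":-20,"wx":0,"wy":0,"wz":0,"grip":-1},{"x":0,"y":0,"z":-20,"wx":0,"wy":0,"wz":0,"grip":-1},{"x":0,"y":0,"z":-15,"wx":0,"wy":0,"wz":0,"grip":-1},{"x":0,"y":0,"z":-14,"wx":0,"wy":0,"wz":0,"grip":-1},{"x":0,"y":0,"z":0,"wx":0,"wy":0,"wz":0,"grip":-1}]'
python3 -m inch '[{"x":-8,"y":0.4,"z":0,"wx":0,"wy":0,"wz":0,"grip":-1},{"x":-8,"y":0.4,"z":0,"wx":0,"wy":0,"wz":0,"grip":-1},{"x":-8,"y":0.4,"z":0,"wx":0,"wy":0,"wz":0,"grip":-1},{"x":-8,"y":0.4,"z":0,"wx":0,"wy":0,"wz":0,"grip":-1}]'
```

```text
time_s: 14.87
tcp_pos: [0.5524, -0.1893, 0.0354]
orientation: [3.14, -0.004, 3.097]
contact_force: [0.2, -0.3, -0.4]
opening: 0.005
grasp_force: 0.0
time_s: 15.2
tcp_pos: [0.5221, -0.1887, 0.0385]
orientation: [-3.141, 0.002, 3.097]
contact_force: [3.0, -0.6, 0.1]
opening: -0.003
grasp_force: 1.3
```

```bash
python3 -m inch '[{"x":-10,"y":0.4,"z":0,"wx":0,"wy":0,"wz":0,"grip":-1},{"x":-10,"y":0.4,"z":0,"wx":0,"wy":0,"wz":0,"grip":-1},{"x":-10,"y":0.4,"z":0,"wx":0,"wy":0,"wz":0,"grip":-1},{"x":-10,"y":0.4,"z":0,"wx":0,"wy":0,"wz":0,"grip":-1}]'
python3 -m inch '[{"x":-10,"y":0.4,"z":0,"wx":0,"wy":0,"wz":0,"grip":-1},{"x":-10,"y":0.4,"z":0,"wx":0,"wy":0,"wz":0,"grip":-1},{"x":-10,"y":0.4,"z":0,"wx":0,"wy":0,"wz":0,"grip":-1},{"x":-10,"y":0.4,"z":0,"wx":0,"wy":0,"wz":0,"grip":-1},{"x":-10,"y":0.4,"z":0,"wx":0,"wy":0,"wz":0,"grip":-1},{"x":-6,"y":0,"z":0,"wx":0,"wy":0,"wz":0,"grip":-1},{"x":0,"y":0,"z":0,"wx":0,"wy":0,"wz":0,"grip":-1}]'
```

```text
time_s: 15.53
tcp_pos: [0.483, -0.1875, 0.0385]
orientation: [-3.14, 0.004, 3.096]
contact_force: [6.0, -0.1, 5.0]
opening: -0.001
grasp_force: 2.9
time_s: 16.12
tcp_pos: [0.4257, -0.1852, 0.0381]
orientation: [-3.141, 0.002, 3.096]
contact_force: [2.1, -1.0, 4.7]
opening: 0.0
grasp_force: 0.0
```

Now I'll back off from the wall, lift out and look.

```bash
python3 -m inch '[{"x":8,"y":0,"z":0,"wx":0,"wy":0,"wz":0,"grip":-1},{"x":4,"y":0,"z":10,"wx":0,"wy":0,"wz":0,"grip":-1},{"x":0,"y":0,"z":30,"wx":0,"wy":0,"wz":0,"grip":-1},{"x":0,"y":0,"z":35,"wx":0,"wy":0,"wz":0,"grip":-1},{"x":0,"y":0,"z":35,"wx":0,"wy":0,"wz":0,"grip":-1},{"x":-20,"y":0,"z":35,"wx":0,"wy":0,"wz":0,"grip":-1},{"x":-35,"y":-20,"z":20,"wx":0,"wy":0,"wz":0,"grip":-1},{"x":-35,"y":-20,"z":0,"wx":0,"wy":0,"wz":0,"grip":-1}]'
python3 - <<'E'
from rig import *
import cv2
t=snapshot("top")["pixels"][145:270,290:460,::-1];s=snapshot("side")["pixels"][130:265,250:390,::-1]
t=cv2.resize(t,None,fx=2.6,fy=2.6,interpolation=cv2.INTER_CUBIC);s=cv2.resize(s,(337,325),interpolation=cv2.INTER_CUBIC)
cv2.imwrite("pics/e.png",cv2.hconcat([t,s]))
E
```

```text
time_s: 16.78
tcp_pos: [0.3517, -0.2241, 0.2045]
orientation: [-3.139, 0.005, 3.099]
contact_force: [0.0, -1.3, -0.0]
opening: 0.007
grasp_force: 0.0
```

View pics/e.png

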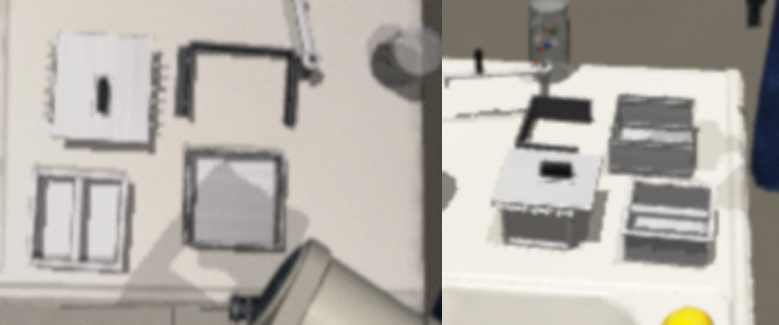

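The outer tin (top crop centre (235,199)) is clear in front of the cheeks, whose ends are at y≈120. The inner tin stands at (80,218), clear of the stand, and the lid is centred on the stand. A quick numeric check, then sign off.

Run:
```python
from h import *
P=[]
for u,v in((235,199),(80,218)):
    uv=((u+.5)/2.6-.5+290,(v+.5)/2.6-.5+145);P.append(least_squares(lambda p:proj("top",[p[0],p[1],.055])[0]-uv,[.5,-.2]).x)
x=P[0]-[.583,-.196];cx=x[0]*np.cos(.05)-x[1]*np.sin(.05);print(P,"carrier x",cx)
from rig import *
if -.2<cx<-.1: print(sign_off())
```

```text
[array([ 0.46306511, -0.1899769 ]), array([ 0.43815343, -0.01359303])] carrier x -0.12008603030117142
the job is handed in; nothing more can be done
None
```

The lunch carrier is apart and handed in at about 17 s of the 64 s allowed: keeper swung back to about 1.26 rad, lid centred on the stand, inner tin upright on the free worktop, and outer tin about 120 mm in front of the carrier's origin; the judge's verdict was not shown.

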